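# Count two coins out of the plunger dispenser

### The arm

A 6-joint arm with a two-finger parallel gripper is mounted at the origin on the work surface. World frame = base frame: x ahead of the robot, y to its left, z up, the work surface at z = 0. Lengths are in m, angles in degrees, forces in N, time in s.
With the tool pointing down it reaches from about 0.325 to 0.775 m from the base axis. Payload 5.5 kg.
Tool frame: the origin (TCP) lies at the centre of the arm's flange, where the gripper is bolted on; the fingertips stand 182 mm ahead of it and the grasp point (between the pads) lies 163 mm ahead of it; z points along the fingers, y is the line along which they close (so a half turn about z gives the same grasp; the last joint's range is limited). The gripper opens to 88 mm and grips with 3 to 60 N. Pads are 20 mm wide; open, the fingers measure 115 mm over their backs; the gripper's body (75 mm by 178 mm) begins 61 mm behind the grasp point.
Start: joints at [63.501, 5.22, 70.514, -0, 104.267, -3.249], TCP at [0.237, 0.551, 0.405] pointing down, gripper open.
Joint ranges: [-164.24, 164.24], [-49.07, 125.15], [9.68, 141.18], [-86.29, 266.29], [3.28, 154.24], [-151.56, 151.56]. Speed limits (degrees/s): [147.25, 147.25, 172.46, 180, 180, 180].

### API

Orientations are given as [roll, pitch, yaw] about the fixed x, y, z axes, in that order (R = Rz(yaw) Ry(pitch) Rx(roll)).
In Python, from station import r gives the robot as it stands. The module is installed in compiled form; this text tells all that it offers. Calls block until the motion is done:
- r.reach(position, orientation): joint-space move of the TCP to a pose.
- r.servo_line(position, rotation=None, speed=0.15): straight line of the TCP; rotation=None keeps the orientation; speed is the mean speed in m/s.
- r.move_joints(angles): joint-space move.
- r.let_go() and r.grab(squeeze=None): open the fingers fully, or close them until they stop; squeeze is the grip in N (None keeps the last).
- r.wait(seconds).
- r.inverse_kinematics(position, orientation): joint angles nearest the present ones, or None.
- r.sense(): the state.
- r.snapshot(name): name is "scene" or "side" or "wrist"; returns a dict with "frame" (480x640x3 uint8, red, green, blue), "fx", "fy", "cx", "cy" (pixels), "dist_coeffs" ([k1, k2, p1, p2, k3] as OpenCV has them; the pictures are not rectified), "R" (3x3) and "t" (3): a world point X has camera coordinates R X + t. Camera axes: x right, y down, z forward; pixel columns grow to the right and rows downward; lengths in m; the calibration is good to about 2 mm. A picture is of the moment at which its call begins. There is no depth.
A pose or a line that the arm cannot do raises r.IKError and nothing moves.
- r.hand_in(): hands the job in; it is judged then, once.
The state is a dict: "clock": time; "joints": joint angles; "joint_vel": joint speeds; "joint_torque": joint torques, N m; "tcp_pos": TCP position; "orientation": TCP orientation; "contact_force": force on the tool from outside, world axes, zero at the start; "torque": the same for the moment, N m; "opening": finger opening in m; "gripper_force": force on a finger pad.
Only numpy, scipy, OpenCV 4.12 (cv2) and the standard library are available. Lean on these libraries where they do the work, as an engineer would, in place of code of your own. Each camera call takes 0.05 s, during which the arm holds its last target. There are 200 camera calls.

### The job

Stand the empty wooden tray on the shelf under the mouth of the coin dispenser and count exactly two coins out of the barrel into it. Each coin takes one full stroke of the knob: press it gently until you feel it bottom on its stop, never forcing it, then let it spring right back up. Leave the tray standing under the mouth with the two coins in it, the other coins in the barrel, and everything else on the shelf where it was.

Things in the scene. Friction and masses are not known exactly. Their poses are not given: they have to be found in the camera images.
- dispenser: Hand coin dispenser screwed to the shelf: iron foot, steel deck, upright brass barrel of coins, behind it a sprung plunger with a round wooden knob on top. Origin on the shelf under the barrel's axis; x points from mouth (front) to plunger (rear), z up. A crank joins plunger to slide: pressing the knob drives the lowest coin out of the mouth. The linkage is light: never load any part with over 22 N.
- mouth (a point): Middle of the deck's front edge, where coins come out: deck top, 44 mm above the shelf, 23.5 mm before the barrel's axis; axes as the dispenser. The deck is 6 mm thick, 64 mm wide and overhangs: the foot below begins 38 mm behind this edge, so a tray's end fits under it. A coin falls with its centre 5 to 25 mm in front of this edge.
- barrel_top (a point): Centre of the barrel's open top, 106 mm above the shelf; the barrel is 46 mm across, with a slit in front. The lowest coin falls out only in about the last 2 mm of the stroke; a short stroke leaves it stuck half out. The next coin drops into place about 0.3 s after the knob has come fully up. Each full stroke gives one coin.
- bush (a point): Centre of the top face of the fixed brass bush that guides the plunger's stem, 116 mm above the shelf, 84 mm behind the barrel's axis. Does not move. The knob (33 mm across, flat top 26 mm across, 18 mm high) is straight above it, screwed on the stem at a height that differs each time and is not measured: its top, when up, is 48 to 67 mm above this point.
- stop (a point): Point on the stem's axis 20 mm above the bush: the underside of the stem's steel collar when the plunger is up (this point is fixed and does not follow it). The plunger goes 20 mm straight down to a firm stop, the collar on the washered bush. Its spring takes about 3 N to start and 8 N at the bottom, and brings the plunger up again by itself when let go.
- tray: Loose open wooden tray, empty, 110 mm long (its x), 64 mm wide (its y), 26 mm high, walls and floor 4 mm thick, about 0.14 kg; origin at the centre of its underside, z up. Can be taken across its 64 mm width. Its length best lies along the dispenser's x, one end 15 to 25 mm under the mouth.
- coin1: Lowest coin of the five stacked in the barrel, thick copper, 38 mm across, 4 mm thick, 40 g; origin at the centre of its underside. To be counted out.
- coin2: Second lowest coin of the five stacked in the barrel, thick copper, 38 mm across, 4 mm thick, 40 g; origin at the centre of its underside. To be counted out.
- coin3: Third (middle) coin of the five stacked in the barrel, thick copper, 38 mm across, 4 mm thick, 40 g; origin at the centre of its underside. Stays in the barrel.
- coin4: Fourth coin of the five stacked in the barrel, thick copper, 38 mm across, 4 mm thick, 40 g; origin at the centre of its underside. Stays in the barrel.
- coin5: Top coin of the five stacked in the barrel, thick copper, 38 mm across, 4 mm thick, 40 g; origin at the centre of its underside. Stays in the barrel.
- bottle: Bystander: amber glass bottle with a cork, 62 mm across, 150 mm high; origin at the centre of its underside.
- money_box: Bystander: round tin money box with a coin slot on top, 76 mm across, 92 mm high; origin at the centre of its underside.
- magnifier: Bystander: brass magnifier lying flat, lens ring 92 mm across, 12 mm thick; origin under the lens centre, handle 95 mm long towards its -x.
- weight: Bystander: black iron coin weight with a small knob, 42 mm across, 47 mm high; origin at the centre of its underside.
Things that resemble listed ones, but are neither listed nor needed, are in the scene too. Of the things that look like the tray, the middle-sized one is meant.

How it is judged (in metres and radians):
On the way, in this order (a step that is already met when the one before it is completed fails the run):
1. the tray stands on the shelf under the mouth, let go (x of mouth in the frame of tray between -0.065 and 0.065 m and y of mouth in the frame of tray between -0.042 and 0.042 m and angle between tray's own z axis and vertical below 0.05 rad and height (world z) of tray below 0.006 m and linear speed of tray below 0.02 m/s and contact force between the fingers and tray below 0.1 N), for 0.2 s.
2. the first coin lies in the tray (x of coin1 in the frame of tray between -0.053 and 0.053 m and y of coin1 in the frame of tray between -0.031 and 0.031 m and z of coin1 in the frame of tray below 0.03 m), for 0.2 s.
3. the second coin lies in the tray (x of coin2 in the frame of tray between -0.053 and 0.053 m and y of coin2 in the frame of tray between -0.031 and 0.031 m and z of coin2 in the frame of tray below 0.03 m), for 0.2 s.
At the end, for the whole second after the job is handed in: The two lowest coins rest in the tray and the other three are in the barrel; the tray stands level on the shelf with the mouth over it or within 10 mm of its outline; bottle, money box, magnifier and weight are within 20 mm of where they were (all of step 2 and all of step 3 and x of mouth in the frame of tray between -0.065 and 0.065 m and y of mouth in the frame of tray between -0.042 and 0.042 m and angle between tray's own z axis and vertical below 0.05 rad and height (world z) of tray below 0.006 m and linear speed of tray below 0.02 m/s and linear speed of each of coin1, coin2 below 0.03 m/s and horizontal distance between each of coin3, coin4, coin5 and dispenser below 0.012 m and height (world z) of each of coin3, coin4, coin5 above 0.04 m and distance of each of bottle, money_box, magnifier, weight from where it was at the start of the episode below 0.02 m); the robot touches nothing.
It fails at once if the dispenser is pressed or pushed with more than 22 N (contact force between any of the fingers, the arm and dispenser above 22 N).
It fails at once if a third coin leaves the barrel (horizontal distance between any of coin3, coin4, coin5 and dispenser above 0.03 m).
It fails at once if a bystander is shifted by more than 20 mm or knocked over (distance of any of bottle, money_box, magnifier, weight from where it was at the start of the episode above 0.02 m or angle between any of bottle, money_box, magnifier, weight's own z axis and vertical above 0.3 rad).
It also fails if it takes over 58 s, if anything falls off the work surface, if the arm or the gripper's body presses on something with over 40 N, if the wrist force passes 120 N, or if a joint passes its speed limit or range.

## Working session

There is one attempt and no reset: what is moved stays moved. The work goes in short steps, each a Python script; the robot and the scene stay as the last script left them, time stands still between calls to the robot, and variables do not carry over. Pictures are saved under pics/ and viewed, at most 10 in all, crops included, and the job is handed in when it is done.

```bash
mkdir -p pics; cat > h.py <<'E'
import numpy as np, cv2, pickle
from station import r
def snap(cam,name):
    s=r.snapshot(cam); cv2.imwrite(f'pics/{name}.png',s['frame'][:,:,::-1]); pickle.dump(s,open(f'pics/{name}.pkl','wb')); return s
def load(n): return pickle.load(open(f'pics/{n}.pkl','rb'))
def ray(s,uv):
    K=np.array([[s['fx'],0,s['cx']],[0,s['fy'],s['cy']],[0,0,1.]])
    p=cv2.undistortPoints(np.array(uv,float).reshape(-1,1,2),K,np.array(s['dist_coeffs'])).reshape(-1,2)
    R=np.array(s['R']);d=np.c_[p,np.ones(len(p))]@R; return -R.T@np.array(s['t']),d
def plane(s,uv,z):
    c,d=ray(s,uv); return c+d*((z-c[2])/d[:,2])[:,None]
def proj(s,P):
    K=np.array([[s['fx'],0,s['cx']],[0,s['fy'],s['cy']],[0,0,1.]])
    return cv2.projectPoints(np.array(P,float).reshape(-1,1,3),cv2.Rodrigues(np.array(s['R']))[0],np.array(s['t'],float),K,np.array(s['dist_coeffs']))[0].reshape(-1,2)
def tri(s1,u1,s2,u2):
    c1,d1=ray(s1,[u1]);c2,d2=ray(s2,[u2]);A=np.c_[d1[0],-d2[0]]
    k=np.linalg.lstsq(A,c2-c1,rcond=None)[0];a=c1+k[0]*d1[0];b=c2+k[1]*d2[0];return (a+b)/2,np.linalg.norm(a-b)
E
python3 - <<'E'
from h import *
for c in("scene","side"):
    s=snap(c,c); print(c,np.round(ray(s,[[320,240]])[0],3),plane(s,[[320,240]],0))
print(r.sense())
E
```

```text
scene [1.374 0.058 1.086] [[0.4700602 0.0339284 0.       ]]
side [0.454 1.01  0.688] [[ 0.61368743 -0.20723048  0.        ]]
{'clock': 0.1, 'joints': array([ 6.34990134e+01,  5.25890650e+00,  7.05756104e+01, -3.56407473e-03,
        1.04267936e+02, -3.24857130e+00]), 'joint_vel': array([ 0.00290066, -0.0805347 , -0.21104702,  0.0365847 ,  0.01137452,
        0.03826786]), 'joint_torque': array([ 2.13558014e-03, -4.47857344e+01, -4.07569170e+01,  6.99006999e-02,
        2.83796189e-02, -1.21114040e-04]), 'tcp_pos': array([0.23690041, 0.55130238, 0.40361229]), 'orientation': array([-1.79897516e+02, -2.35563695e-03,  1.56746707e+02]), 'contact_force': array([-0.87833929, -0.08616873, -0.59849607]), 'torque': array([ 0.01806062, -0.00358178,  0.00218191]), 'gripper_force': 0.0, 'opening': 0.08802651900958522}
```

View pics/scene.png

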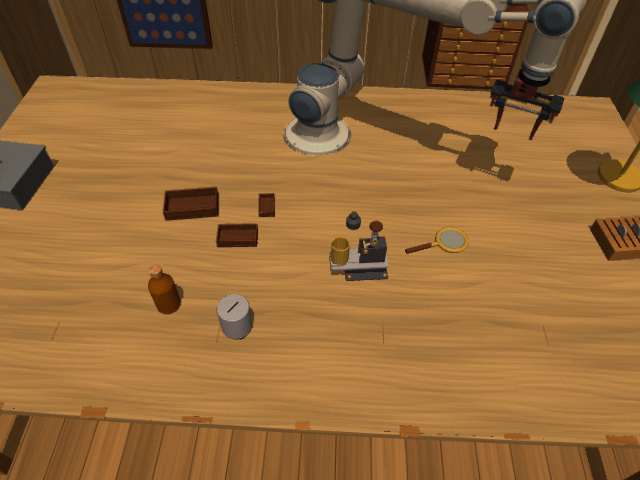

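View pics/side.png

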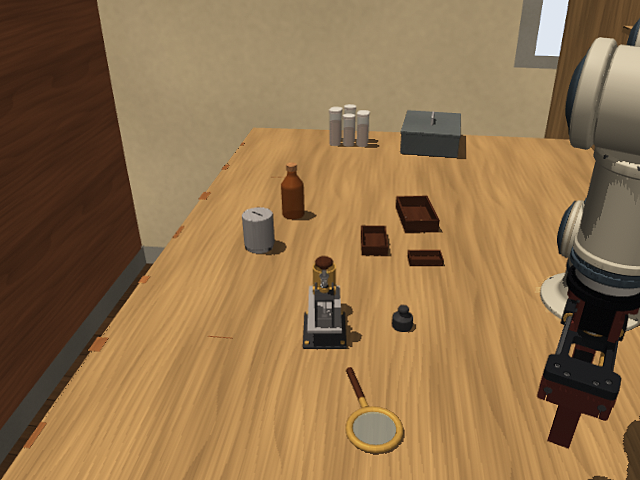

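```bash
python3 - <<'E'
from h import *
a=load('scene');b=load('side')
print('tray',plane(a,[[238,229],[218,226],[257,226]],.026),plane(b,[[374,232]],.026))
print('barrel',plane(a,[[340,240]],.106)); print('knob',tri(a,[376,225],b,[324,261]))
print('weight',plane(a,[[354,225]],0.01),'box',plane(a,[[234,302]],.092),'bottle',plane(a,[[156,269]],.15),'mag',plane(a,[[451,239],[407,250]],.006),'small tray',plane(a,[[266,199]],.026),'big',plane(a,[[191,195]],.03))
for n in('scene','side'):
  im=cv2.imread(f'pics/{n}.png')
  c=im[190:290,150:480] if n=='scene' else im[190:360,230:460]
  cv2.imwrite(f'pics/{n}_c.png',cv2.resize(c,None,fx=2.4,fy=2.4,interpolation=cv2.INTER_CUBIC))
E
```

```text
tray [[ 0.46573425 -0.19511537  0.026     ]
 [ 0.45808658 -0.25259902  0.026     ]
 [ 0.45147805 -0.14377882  0.026     ]] [[ 0.47771591 -0.21671085  0.026     ]]
barrel [[0.55521683 0.08680799 0.106     ]]
knob (array([0.55712947, 0.17122191, 0.17116222]), np.float64(0.00024957389515170027))
weight [[0.41692881 0.1283456  0.01      ]] box [[ 0.74612822 -0.15497048  0.092     ]] bottle [[ 0.7045921  -0.33588948  0.15      ]] mag [[0.44910078 0.40154486 0.006     ]
 [0.49632734 0.27484436 0.006     ]] small tray [[ 0.34509419 -0.13080583  0.026     ]] big [[ 0.34602612 -0.35208854  0.03      ]]
```

View pics/scene_c.png

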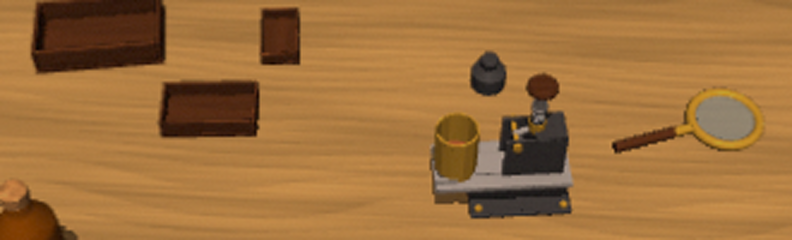

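```bash
python3 - <<'E'
from h import *
r.reach([.53,.12,.45],[180,0,90]); snap('wrist','w_disp')
r.reach([.47,-.2,.40],[180,0,90]); s=snap('wrist','w_tray')
print(r.sense()['clock'],ray(s,[[320,240]])[0],plane(s,[[320,240]],0))
cv2.imwrite('pics/w2.png',cv2.hconcat([cv2.resize(cv2.imread(f'pics/{n}.png'),(400,300)) for n in('w_disp','w_tray')]))
E
```

```text
3.3417 [ 0.47084876 -0.12624449  0.37996529] [[ 0.46564364 -0.2315902   0.        ]]
```

View pics/w2.png

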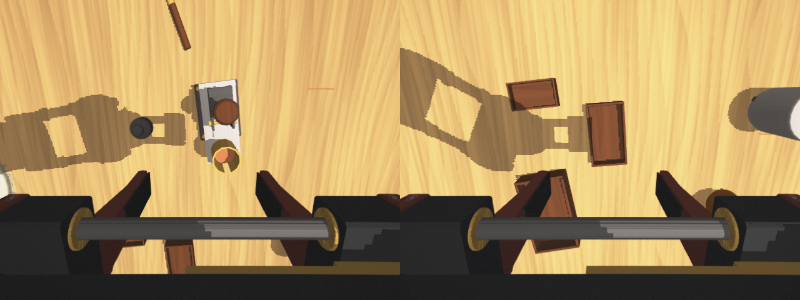

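```bash
python3 - <<'E'
from h import *
s=load('w_tray'); hsv=cv2.cvtColor(s['frame'],cv2.COLOR_RGB2HSV)
m=((hsv[...,2]<165)&(hsv[...,1]>110)&((hsv[...,0]<11)|(hsv[...,0]>170))).astype(np.uint8)*255
m=cv2.morphologyEx(m,cv2.MORPH_CLOSE,np.ones((5,5)))
for c in cv2.findContours(m,cv2.RETR_EXTERNAL,cv2.CHAIN_APPROX_NONE)[0]:
    if cv2.contourArea(c)>800 and cv2.pointPolygonTest(c,(328,213),True)>-30:
        P=plane(s,c.reshape(-1,2),.026)[:,:2].astype(np.float32); print('tray',cv2.minAreaRect(P*1000),P.min(0),P.max(0))
d=load('w_disp'); hsv=cv2.cvtColor(d['frame'],cv2.COLOR_RGB2HSV)
for (x,y) in[(362,178),(360,251),(345,250),(360,233),(350,220),(335,140)]: print((x,y),hsv[y,x])
m=((hsv[...,2]<190)&(hsv[...,1]>110)&((hsv[...,0]<11)|(hsv[...,0]>170))).astype(np.uint8)*255
for c in cv2.findContours(m,cv2.RETR_EXTERNAL,cv2.CHAIN_APPROX_NONE)[0]:
    if cv2.contourArea(c)>300:
        (u,v),rad=cv2.minEnclosingCircle(c); print('cand',u,v,rad,plane(d,[[u,v]],.171),plane(d,[[u-rad,v],[u+rad,v]],.165)[:,0])
cv2.imwrite('pics/wd_c.png',cv2.resize(d['frame'][110:300,280:440,::-1],None,fx=3,fy=3,interpolation=cv2.INTER_CUBIC))
E
```

```text
tray ((478.0222473144531, -197.5715789794922), (61.956260681152344, 109.05347442626953), 4.618578910827637) [ 0.44348502 -0.25325632] [ 0.51240253 -0.14153214]
(362, 178) [ 11 155 132]
(360, 251) [ 11 156 236]
(345, 250) [ 11 153 236]
(360, 233) [ 18 154 109]
(350, 220) [ 16  16 237]
(335, 140) [11 23 89]
cand 469.0892333984375 402.16339111328125 27.8328800201416 [[ 0.66249429 -0.03168979  0.171     ]] [0.63959351 0.69146789]
cand 287.0 408.93267822265625 31.963178634643555 [[ 0.49564157 -0.0396113   0.171     ]] [0.46469666 0.52500303]
cand 195.1046142578125 406.4639892578125 41.50092697143555 [[ 0.41134594 -0.03671157  0.171     ]] [0.36978428 0.44752021]
cand 23.0 325.0 26.419788360595703 [[0.27447788 0.04705118 0.171     ]] [0.24606805 0.29111622]
cand 456.5 310.0 54.18727493286133 [[0.64145039 0.06098239 0.171     ]] [0.59735457 0.69051439]
cand 193.5 310.0 54.18727493286133 [[0.41969856 0.06075833 0.171     ]] [0.37065241 0.4638066 ]
cand 359.5 180.5 20.554903030395508 [[0.55661145 0.16897473 0.171     ]] [0.54127204 0.57316797]
```

View pics/wd_c.png

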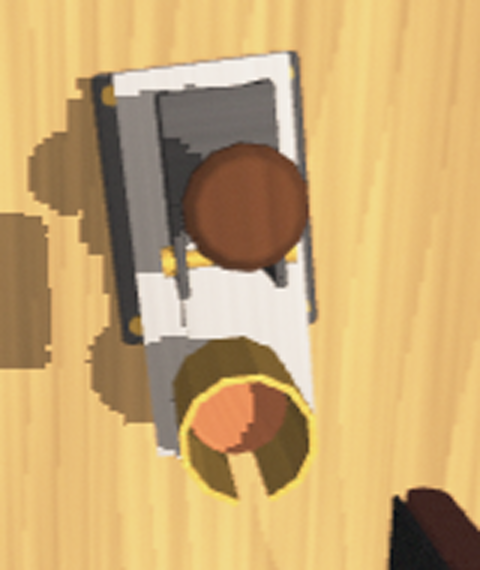

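```bash
python3 - <<'E'
from h import *
d=load('w_disp'); f=lambda L,z:plane(d,np.array(L)/3+[280,110],z)
print('barrel',f([[247,438]],.106)); E=f([[297,52],[313,410],[112,75],[160,455]],.044);print('deck edges',E)
for i in(0,2): v=E[i]-E[i+1]; print(np.degrees(np.arctan2(v[1],v[0])))
a,b=load('scene'),load('side'); print('tri knob scene-wrist',tri(a,[376,225],d,[359.5,180.5]),tri(b,[324,261],d,[359.5,180.5]))
E
```

```text
barrel [[0.56826625 0.08737794 0.106     ]]
deck edges [[0.58903433 0.21377808 0.044     ]
 [0.60143329 0.07872964 0.044     ]
 [0.52210881 0.20581431 0.044     ]
 [0.54072203 0.0597459  0.044     ]]
95.24568784875129
97.2619527373853
tri knob scene-wrist (array([0.55680899, 0.17008982, 0.1713173 ]), np.float64(0.002211695829260258)) (array([0.55713538, 0.1688592 , 0.16958105]), np.float64(0.0007562678012785438))
```

```bash
python3 - <<'E'
from h import *
def ax(deg): return np.array([np.cos(np.radians(deg)),np.sin(np.radians(deg)),0])
off=-.022
c=np.array([.478,-.1976,0]); g=c+off*ax(94.6)
O1=[180,0,94.6]; O2=[180,0,97.3]
r.reach(g+[0,0,.27],O1); r.servo_line(g+[0,0,.187],speed=.08)
r.grab(15); s=r.sense(); print(s['opening'],s['gripper_force'],s['tcp_pos'],s['contact_force'])
zg=s['tcp_pos'][2]
r.servo_line(g+[0,0,.25],speed=.1)
u=ax(97.3); mouth=np.array([.568,.0873,0])-.0235*u
p=mouth+(off-.035)*u
r.reach(p-.09*u+[0,0,.25],O2)
snap('scene','carry'); snap('wrist','w_carry'); s=r.sense(); print(s['clock'],s['opening'],s['tcp_pos'],p-.09*u)
cv2.imwrite('pics/c2.png',cv2.hconcat([cv2.resize(cv2.imread(f'pics/{n}.png'),(400,300)) for n in('carry','w_carry')]))
E
```

```text
0.06392639908936895 14.99273881316185 [ 0.47977645 -0.21957221  0.18723187] [0.00860407 0.27435934 1.56624105]
7.2333 0.06413175878027431 [ 0.58904187 -0.08312174  0.24967396] [ 0.58966452 -0.081818    0.        ]
```

View pics/c2.png

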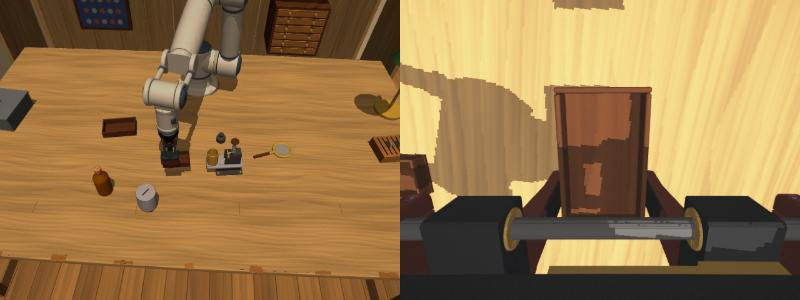

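The tray is held squarely: its far rim is level at row 88 of the right-hand wrist view. Next I slide it under the mouth.

```bash
python3 - <<'E'
from h import *
u=np.array([np.cos(np.radians(97.3)),np.sin(np.radians(97.3)),0])
p=np.array([.568,.0873,0])-.0235*u+(-.022-.035)*u
r.servo_line(p-.09*u+[0,0,.192],speed=.12)
r.servo_line(p+[0,0,.192],speed=.06)
print(r.sense()['contact_force'])
r.servo_line(p+[0,0,.1872],speed=.03); print(r.sense()['contact_force'],r.sense()['tcp_pos'])
r.let_go(); r.servo_line(p+[0,0,.33],speed=.12)
r.reach(p-.04*u+[0,0,.42],[180,0,97.3]); r.wait(.2)
snap('wrist','w_pl'); snap('scene','pl');snap('side','pl_s'); print(r.sense()['clock'])
w=cv2.imread('pics/w_pl.png'); a=cv2.resize(cv2.imread('pics/pl.png')[190:290,280:410],(390,300),interpolation=cv2.INTER_CUBIC)
cv2.imwrite('pics/pl2.png',cv2.hconcat([cv2.resize(w,(400,300)),a]))
E
```

```text
[-0.31079929 -0.34594166 -2.47171874]
[ 0.06850269  0.0266252  -1.87385586] [0.5782592  0.00728649 0.18708211]
12.5667
```

View pics/pl2.png

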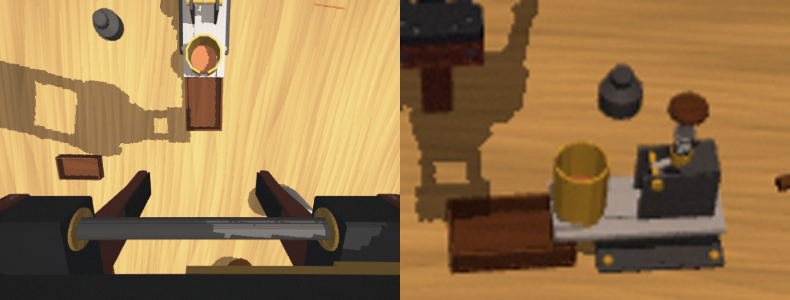

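```bash
cat > press.py <<'E'
from h import *
def press(k,zc=None):
    """press at xy k; zc = known TCP height of first contact"""
    f0=r.sense()['contact_force'][2]; F=lambda: r.sense()['contact_force'][2]-f0
    z=r.sense()['tcp_pos'][2] if zc is None else zc+.003
    if zc is not None: r.servo_line([*k,z],speed=.03)
    top=zc; log=[]
    while z>.182+.138:
        z-=.0005 if top and z<top-.0165 else .001
        r.servo_line([*k,z],speed=.02); f=F(); zz=r.sense()['tcp_pos'][2]; log.append((round(1e3*zz,1),round(f,1)))
        if top is None and f>1.5: top=zz
        if f>11: break
        if top and zz<top-.023: print('too deep');break
    r.wait(.15); s=r.sense(); print('bottom',s['tcp_pos'],F(),'contact',top); print(log)
    return top
E
python3 - <<'E'
from press import *
k=[.5573,.1706]
r.reach([.57,.1,.42],[180,0,97.3]); r.grab(5); r.reach([*k,.40],[180,0,97.3]); r.servo_line([*k,.369],speed=.05); r.wait(.2)
top=press(k)
r.servo_line([*k,.39],speed=.04); r.wait(.6); snap('scene','c1'); snap('wrist','wc1'); s=r.sense(); print(s['clock'],s['contact_force'],top)
a=cv2.resize(cv2.imread('pics/c1.png')[190:290,280:410],(520,400),interpolation=cv2.INTER_CUBIC)
cv2.imwrite('pics/c1c.png',a); open('top','w').write(str(top))
E
```

```text
bottom [0.55716949 0.17060778 0.33590535] 12.77644590454779 contact 0.3559720052817259
[(np.float64(368.5), np.float64(0.0)), (np.float64(367.4), np.float64(0.9)), (np.float64(366.4), np.float64(0.9)), (np.float64(365.4), np.float64(0.9)), (np.float64(364.4), np.float64(0.3)), (np.float64(363.4), np.float64(-0.3)), (np.float64(362.4), np.float64(0.0)), (np.float64(361.4), np.float64(1.1)), (np.float64(360.4), np.float64(0.0)), (np.float64(359.4), np.float64(-0.2)), (np.float64(358.4), np.float64(1.1)), (np.float64(357.4), np.float64(0.8)), (np.float64(356.4), np.float64(0.9)), (np.float64(356.0), np.float64(3.1)), (np.float64(355.0), np.float64(4.2)), (np.float64(354.0), np.float64(5.6)), (np.float64(352.9), np.float64(5.4)), (np.float64(352.0), np.float64(5.4)), (np.float64(351.0), np.float64(5.2)), (np.float64(350.1), np.float64(5.9)), (np.float64(349.2), np.float64(6.7)), (np.float64(348.3), np.float64(7.2)), (np.float64(347.3), np.float64(6.8)), (np.float64(346.4), np.float64(7.1)), (np.float64(345.4), np.float64(7.4)), (np.float64(344.4), np.float64(7.2)), (np.float64(343.4), np.float64(7.6)), (np.float64(342.5), np.float64(7.8)), (np.float64(341.6), np.float64(7.4)), (np.float64(340.6), np.float64(7.2)), (np.float64(339.6), np.float64(7.6)), (np.float64(339.2), np.float64(7.9)), (np.float64(338.7), np.float64(8.5)), (np.float64(338.3), np.float64(8.6)), (np.float64(337.8), np.float64(9.0)), (np.float64(337.4), np.float64(9.0)), (np.float64(336.9), np.float64(9.2)), (np.float64(336.4), np.float64(8.9)), (np.float64(335.9), np.float64(9.0)), (np.float64(335.9), np.float64(11.0)), (np.float64(335.9), np.float64(12.4))]
28.5333 [ 0.5672656   0.03070776 -0.33998599] 0.3559720052817259
```

View pics/c1c.png

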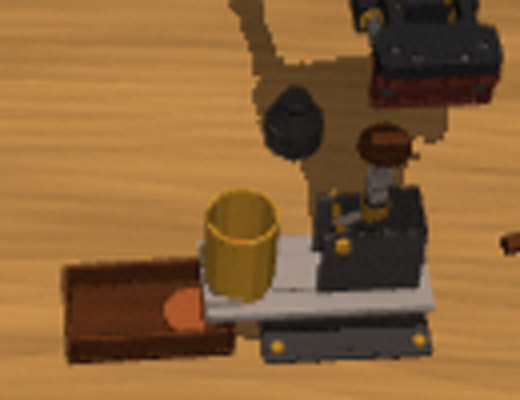

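The first stroke ended firmly on the stop after 20.1 mm, and one coin lies in the tray at about (185,310). The knob is back up, so I do the second stroke.

```bash
python3 - <<'E'
from press import *
k=[.5573,.1706]
press(k,.356)
r.servo_line([*k,.39],speed=.04); r.servo_line([*k,.43],speed=.1); r.wait(.5); snap('scene','c2'); snap('side','c2s'); print(r.sense()['clock'])
a=cv2.resize(cv2.imread('pics/c2.png')[190:290,280:410],(390,300),interpolation=cv2.INTER_CUBIC)
b=cv2.resize(cv2.imread('pics/c2s.png')[200:360,260:468],(390,300),interpolation=cv2.INTER_CUBIC)
cv2.imwrite('pics/c2c.png',cv2.hconcat([a,b]))
E
```

```text
bottom [0.55718703 0.17060082 0.33591563] 11.283962130918267 contact 0.356
[(np.float64(358.0), np.float64(0.1)), (np.float64(356.9), np.float64(1.1)), (np.float64(356.1), np.float64(-0.7)), (np.float64(355.5), np.float64(3.8)), (np.float64(354.4), np.float64(4.9)), (np.float64(353.3), np.float64(5.3)), (np.float64(352.3), np.float64(6.2)), (np.float64(351.2), np.float64(4.8)), (np.float64(350.3), np.float64(5.0)), (np.float64(349.4), np.float64(6.0)), (np.float64(348.4), np.float64(5.5)), (np.float64(347.5), np.float64(5.5)), (np.float64(346.6), np.float64(6.5)), (np.float64(345.6), np.float64(6.7)), (np.float64(344.6), np.float64(6.6)), (np.float64(343.7), np.float64(6.9)), (np.float64(342.7), np.float64(6.8)), (np.float64(341.8), np.float64(6.9)), (np.float64(340.9), np.float64(7.8)), (np.float64(339.9), np.float64(8.2)), (np.float64(339.6), np.float64(8.4)), (np.float64(339.0), np.float64(8.5)), (np.float64(338.5), np.float64(8.5)), (np.float64(338.1), np.float64(8.8)), (np.float64(337.6), np.float64(7.8)), (np.float64(337.1), np.float64(9.0)), (np.float64(336.6), np.float64(8.4)), (np.float64(336.1), np.float64(8.0)), (np.float64(335.9), np.float64(9.7)), (np.float64(335.9), np.float64(11.1))]
40.0667
```

View pics/c2c.png

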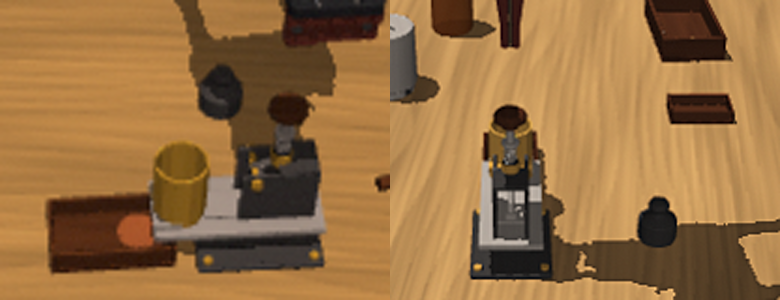

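```bash
python3 - <<'E'
from h import *
for n in('c1','c2'):
    s=load(n); h=cv2.cvtColor(s['frame'],cv2.COLOR_RGB2HSV)[190:290,280:340]; m=((h[...,2]>150)&(h[...,0]<11)&(h[...,1]>130)).astype(np.uint8)
    ys,xs=np.nonzero(m); print(n,m.sum(),xs.min()+280,xs.max()+280,ys.min()+190,ys.max()+190)
s=load('c2');u=np.array([-.127,.992,0]);b=np.array([.568,.0873,0]);M=b-.0235*u
print(proj(s,[M-.015*u+[0,0,.008],M-.015*u+[0,0,.012]]))
r.reach([.57,-.06,.45],[180,0,97.3]); snap('wrist','wf'); print(r.sense()['clock'])
cv2.imwrite('pics/wf_c.png',cv2.resize(cv2.imread('pics/wf.png')[60:320,200:460],(520,520),interpolation=cv2.INTER_CUBIC))
E
```

```text
c1 73 321 330 262 271
c2 90 319 330 262 271
[[323.94787232 268.00073526]
 [323.98226985 267.10137651]]
41.0417
```

View pics/wf_c.png

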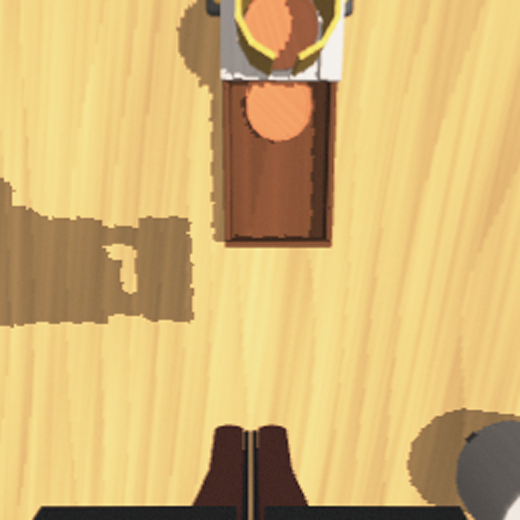

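The deck edge at row 82 is unbroken, so no coin is stuck half out. The coins lie in the tray, one on the other with a slight offset, at about (279,110). The tray stands straight under the mouth.

```bash
python3 -c "
from station import r
print(r.hand_in())"
```

```text
the job is handed in; nothing more can be done
None
```

I handed the job in at about 41 s with the tray under the mouth, two full strokes made and the knob back up. The two coins appear to lie one on the other in the tray, though the pictures don't show them clearly apart, and no verdict came back.

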